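Slide the catch tray under the punching bridge

ROBOT

A 6-joint arm with a two-finger parallel gripper is mounted at the origin on a cart in front of the work surface, level with it; the furniture and walls round the work are solid. World frame = base frame: x ahead of the robot, y to its left, z up, the work surface at z = 0. Lengths are in m, angles in rad, forces in N, time in s.
With the tool pointing down it reaches from about 0.4 to 0.925 m from the base axis. Payload 3.4 kg.
Tool frame: the origin (TCP) lies midway between the tips of the shut fingers; the grasp point (between the pads) lies 19 mm behind it; z points along the fingers, y is the line along which they close (so a half turn about z gives the same grasp; the last joint's range is limited). The gripper opens to 85 mm and grips with 20 to 120 N. Pads are 22 mm wide; open, the fingers measure 114 mm over their backs; the gripper's body (76 mm by 85 mm) begins 54 mm behind the grasp point. The pads swing forward as they close: fully open they stand 13 mm farther back than shut.
Start: joints at [-1.401, 0.307, 1.506, -0, 1.328, -0.073], TCP at [0.138, -0.558, 0.231] pointing down, gripper open.
Joint ranges: [-3.12, 3.12], [-1.05, 2.28], [0.14, 2.33], [-1.42, 4.57], [0.1, 2.73], [-2.68, 2.68]. Speed limits (rad/s): [2.57, 2.57, 3.14, 3.14, 3.14, 3.14].

INTERFACE

Orientations are given as a unit quaternion [w, x, y, z].
In Python, from plant import telemetry, snapshot, camera_info, robot gives the robot as it stands.
- The arm moves only by the shell command python3 -m inch 'ROWS'. ROWS is JSON, a list of rows, each an object with "hand": the finger opening in cm, from 0 to 8.54; "dp": the shift along the tool's x, y, z in cm, a list of three; "yaw": the turn about the tool's z in rad. A call has 1 to 10 rows; each row shifts and turns the commanded pose from where the row before left it, along the tool's axes as they then stand; what a row does not reach is not made up. A row lasts 1/8 s, in which the tool goes at most 62.5 mm and 10.7 degrees, less where a joint would pass 70% of its speed; a pose out of reach is approached as far as the arm can. A call with a gripper value outside its range is refused whole. The fingers move at their own pace and stop on an object; the grip force is fixed at half the most. Time passes only in rows, so rows that do not move let the fingers close. It gives the time, the measured TCP pose, the force, the opening and the grip force at its end, in the units of the state.
- telemetry.read_state(): the state, without advancing time (a new reading comes with each control period).
- snapshot(name): name is "scene" or "top" or "wrist"; returns the picture (420x560x3 uint8, red, green, blue); there is no depth.
- camera_info(name): a dict with "fx", "fy", "cx", "cy" (pixels), "R" (3x3) and "t" (3): a world point X has camera coordinates R X + t; the wrist camera has in their place "T_tool_cam" (4x4, takes a point from camera to tool coordinates, whose origin is the TCP and whose axes are the flange's). Camera axes: x right, y down, z forward; pixel columns grow to the right and rows downward; lengths in m; the calibration is good to about 2 mm. The wrist camera is an equidistant fisheye: a pixel r from the principal point sees the ray r / f radians off the axis. A picture is of the moment at which its call begins: read the wrist's pose just before it. camera_info takes no time and is no camera call.
- robot.close_job(): hands the job in; it is judged then, once.
The state is a dict: "clock": time; "joint_positions": joint angles; "joint_velocities": joint speeds; "effort": joint torques, N m; "tool_pos": TCP position; "orientation": TCP orientation; "contact_force": force on the tool from outside, world axes, zero at the start; "wrist_torque": the same for the moment, N m; "width": finger opening in m; "gripper_force": force on a finger pad.
Only numpy, scipy, OpenCV 4.12 (cv2) and the standard library are available. Lean on these libraries where they do the work, as an engineer would, in place of code of your own. Each camera call takes 0.05 s, during which the arm holds its last target. There are 200 camera calls.

TASK

Push the grey parts tray along the bench with the fingertips, in between the flared guides and under the low blue bridge, until its leading end is fully home and square against the blue stop bar behind, so that it can catch the punched slugs. Keep the tray flat on the bench all the way: only push it, never pick it up or tip it. Leave the glue bottle, tape roll, hole punch and hex key where they are, and let go of the tray at the end.

Things in the scene. Friction and masses are not known exactly. Their poses are not given: they have to be found in the camera images.
- tray: Loose grey sheet-metal tray, open at the top, 100 x 150 x 20 mm (x, y, z), walls and floor 2 mm, 0.15 to 0.3 kg, empty, long side along its y; origin at the centre of its underside. Either end may lead.
- bridge: Low punching bridge fixed to the bench; origin on the bench under its brass bushing, z up. The tray enters at the open +y end and travels along the bridge's -y. Blue cross bar along x, 176 x 50 mm (y -25 to +25), underside 26 mm above the bench, top 42 mm, bushing to 55 mm. Steel cheeks, 26 mm high, y -40 to +40, carry it at x 58 to 88 mm on each side; channel 112 mm wide at its throat.
- mouth (a point): Centre of the open entrance of the bridge on the bench (bridge frame 0, +70 mm; same axes as the bridge): here the 20 mm high steel guides stand 158 mm apart inside, narrowing to a 112 mm throat at bridge y = +40 mm.
- stop (a point): Middle of the face of the blue stop bar, on the bench (bridge frame 0, -75 mm; same axes). The bar is 18 mm high and 148 mm wide along x. Tray home: its end touches this face, its centre at the bridge's origin, its long side along the bridge's y.
- press (a point): Foot of the fixed blue arbor press, on the bench: not part of the job, but its column is over 0.3 m high with a lever sticking out above. It never moves; swing the arm to the work on the robot's side of it.
- bottle: Loose white glue bottle with red cap, upright, 36 mm across, 112 mm high; origin at the centre of its base. Bystander beside the bridge.
- tape: Loose cream roll of masking tape lying flat, 101 mm across, 24 mm high; origin at the centre of its underside. Bystander behind the stop bar.
- punch: Loose black hole punch lying on the bench, 12 x 95 x 12 mm, long axis its y; origin at the centre of its underside. Bystander beside the bridge.
- hex_key: Loose black L-shaped hex key lying flat, 34 x 93 x 6 mm, long arm along its y; origin at the centre of its underside. Bystander beside the bridge.

How it is judged:
On the way:
1. the tray's leading end is under the cross bar, flat on the bench (y of tray in the frame of bridge between 0.012 and 0.095 m and x of tray in the frame of bridge between -0.02 and 0.02 m and height (world z) of tray below 0.005 m and angle between tray's own z axis and vertical below 0.05 rad), for 0.1 s.
At the end, for the whole second after the job is handed in: The tray lies flat on the bench under the bridge, at rest: its leading end within 6 mm of the stop bar, its centre within 10 mm of the channel's centre line, its long side within 0.06 rad of the channel. On the way its leading end was seen under the cross bar before it was home (y of tray in the frame of bridge between -0.006 and 0.006 m and x of tray in the frame of bridge between -0.01 and 0.01 m and angle between the y axis of tray and the y axis of bridge, either way round below 0.06 rad and linear speed of tray below 0.01 m/s and height (world z) of tray below 0.005 m and angle between tray's own z axis and vertical below 0.05 rad); the robot touches nothing.
It fails at once if the tray is lifted or carried (its centre more than 8 mm above the bench) (height (world z) of tray above 0.008 m).
It fails at once if the tray is tipped by more than 0.12 rad (angle between tray's own z axis and vertical above 0.12 rad).
It fails at once if the glue bottle, tape roll, hole punch or hex key is moved by more than 20 mm (distance of any of bottle, tape, punch, hex_key from where it was at the start of the episode above 0.02 m).
It also fails if it takes over 67 s, if anything falls off the work surface, if the arm or the gripper's body presses on something with over 40 N, if the wrist force passes 120 N, or if a joint passes its speed limit or range.

## Working session

There is one attempt and no reset: what is moved stays moved. The work goes in short steps, Python scripts to look and compute and a shell command to move; the robot and the scene stay as the last step left them, time stands still between calls to the robot, and variables do not carry over. Pictures are saved under pics/ and viewed, at most 10 in all, crops included, and the job is handed in when it is done.

```bash
mkdir -p pics; ls; python3 - <<'E'
from plant import telemetry, snapshot, camera_info
import cv2
for n in ("top","scene"):
    cv2.imwrite(f"pics/{n}0.png",snapshot(n)[:,:,::-1]); print(n,camera_info(n))
s=telemetry.read_state();print(s)
print(camera_info("wrist"))
E
```

```text
pics
top {'fx': 430.1242191824909, 'fy': 430.1242191824909, 'cx': 282.65275395320594, 'cy': 215.5550240296213, 'R': array([[-0.00302109, -0.99967176, -0.02544118],
       [-0.99210814,  0.00618534, -0.12523252],
       [ 0.12534878,  0.02486207, -0.99180117]]), 't': array([0.02609489, 0.57525593, 0.8148107 ])}
scene {'fx': 526.5520095671698, 'fy': 526.5520095671698, 'cx': 269.49545111063816, 'cy': 205.58042478980406, 'R': array([[-0.62733265, -0.77864148, -0.01308432],
       [-0.56997977,  0.4705379 , -0.67358529],
       [ 0.53063812, -0.41510424, -0.73899368]]), 't': array([0.36807289, 0.36068004, 0.67984532])}
{'clock': 0.1, 'joint_positions': array([-1.40146852e+00,  3.07535162e-01,  1.50753736e+00, -1.67309350e-07,
        1.32844528e+00, -7.35055279e-02]), 'joint_velocities': array([-0.00090374, -0.00249174, -0.00262223, -0.00116281,  0.00085468,
        0.00078637]), 'effort': array([ 9.29866292e-04, -4.58528352e+01, -2.52607709e+01, -2.02149527e-04,
        5.53133403e-03, -3.28891858e-06]), 'tool_pos': array([ 0.13812614, -0.55750572,  0.23045404]), 'orientation': array([-9.61466283e-04,  9.92637585e-01,  1.21118530e-01, -4.61815080e-05]), 'contact_force': array([-0.12896175, -0.34689741, -0.43443575]), 'wrist_torque': array([ 0.0295679 , -0.03642973, -0.03692543]), 'gripper_force': 0.0, 'width': 0.08537925348634594}
{'fx': 325.19226210127806, 'fy': 325.19226210127806, 'cx': 276.84609460560705, 'cy': 203.5391507564091, 'T_tool_cam': array([[-2.60891464e-04, -9.62614057e-01, -2.70876557e-01,
         6.88490860e-02],
       [ 9.99999906e-01, -3.45031112e-04,  2.62999350e-04,
         7.47563267e-04],
       [-3.46627711e-04, -2.70876463e-01,  9.62614056e-01,
        -1.41432149e-01],
       [ 0.00000000e+00,  0.00000000e+00,  0.00000000e+00,
         1.00000000e+00]])}
```

View pics/top0.png

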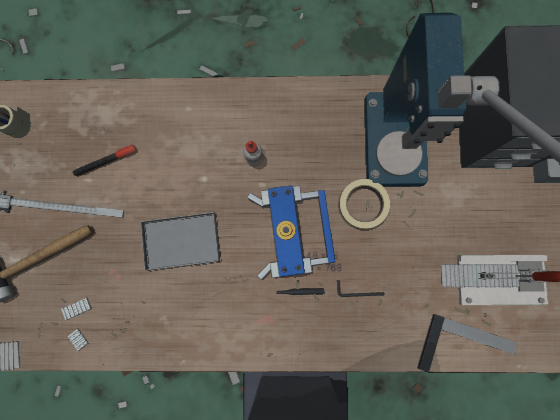

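View pics/scene0.png

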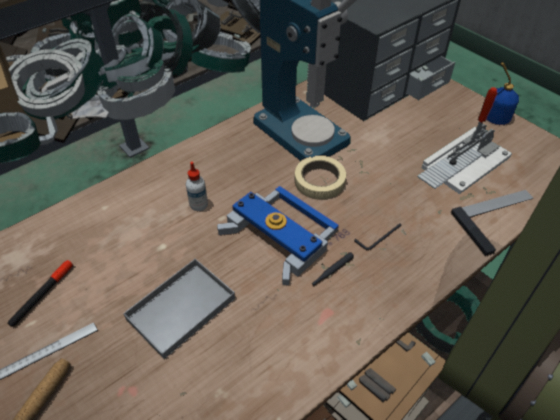

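The top view shows the tray at about (180,242), the bridge with its bushing at (286,230), the mouth facing left (+y) and the stop bar at about x=327. The punch and hex key lie below the bridge, the bottle above it at (253,150), and the tape at (364,204). I'll enlarge this area to pick corners.

```bash
python3 - <<'E'
import cv2
im=cv2.imread("pics/top0.png")[170:310,130:345]
cv2.imwrite("pics/c0.png",cv2.resize(im,None,fx=3.7,fy=3.7,interpolation=cv2.INTER_CUBIC))
E
cat > h.py <<'E'
import numpy as np
from plant import camera_info
def ray(n,u,v,z):
    c=camera_info(n);R=c["R"];t=c["t"]
    d=R.T@np.array([(u-c["cx"])/c["fx"],(v-c["cy"])/c["fy"],1]);o=-R.T@t
    return (o+d*(z-o[2])/d[2])
E
```

```text
(no output)
```

View pics/c0.png

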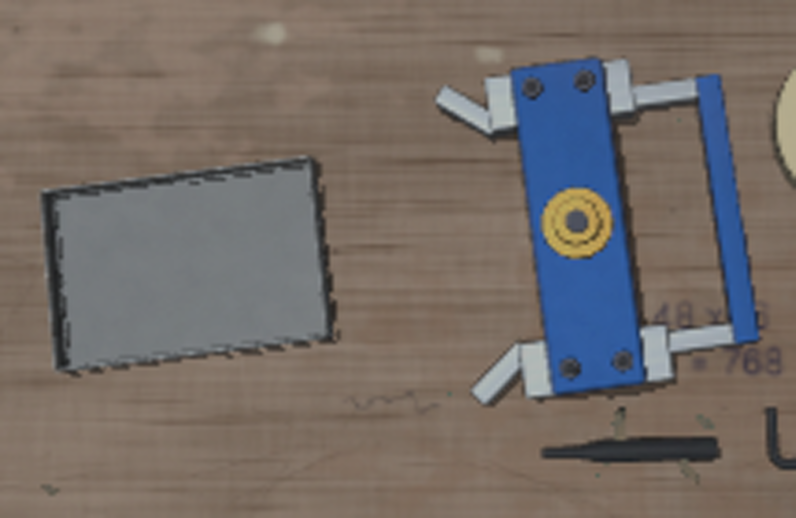

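The crop (×3.7, origin 130,170) shows the tray rim corners at (43,191), (311,157), (334,339) and (62,371). The bar corners are (511,70), (601,58), (645,382) and (550,392), and the stop bar face runs from (696,77) to (734,343).

```bash
python3 - <<'E'
from h import *
from plant import telemetry
np.set_printoptions(precision=4,suppress=True)
P=lambda pts,z:np.array([ray("top",130+a/3.7,170+b/3.7,z)[:2] for a,b in pts])
T=P([(43,191),(311,157),(334,339),(62,371)],.02)
B=P([(511,70),(601,58),(645,382),(550,392)],.042)
S=P([(696,77),(734,343)],.018)
bu=P([(577,222)],.055)[0]
tip=P([(440,93),(478,400)],.02)
print("tray",T.mean(0),T)
print("bar",B.mean(0),"bush",bu,B);print("stop",S,S.mean(0));print("tips",tip)
d=(S[0]-S[1]);print("bridge x axis ang",np.arctan2(d[1],d[0]))
d=(B[0]+B[1]-B[2]-B[3]);print(np.arctan2(d[1],d[0]))
d=(T[0]+T[1]*0-T[3]);print("tray x ang",np.arctan2(d[1],d[0])); d=T[1]-T[2];print(np.arctan2(d[1],d[0]));d=T[0]+T[3]-T[1]-T[2];print("tray y ang",np.arctan2(d[1],d[0]))
for n,p,z in(("punch",(300,292),.012),("hex",(360,294),.006),("bottle",(253,155),.05),("tape",(364,204),.02),("press",(396,140),.0)):print(n,ray("top",*p,z))
from scipy.spatial.transform import Rotation as Ro
q=telemetry.read_state()["orientation"];print(Ro.from_quat(q,scalar_first=True).as_matrix())
E
```

```text
tray [0.5264 0.2297] [[0.5668 0.3105]
 [0.5847 0.163 ]
 [0.4854 0.1488]
 [0.4687 0.2963]]
bar [0.5454 0.0172] bush [0.5449 0.0167] [[ 0.6281  0.052 ]
 [ 0.6343  0.0037]
 [ 0.4621 -0.0182]
 [ 0.4571  0.0314]]
stop [[ 0.628  -0.0484]
 [ 0.4826 -0.0668]] [ 0.5553 -0.0576]
tips [[0.6198 0.0924]
 [0.4526 0.0708]]
bridge x axis ang 0.12631311478468324
0.12337048448205773
tray x ang 0.1431358096409682
0.14177199640561755
tray y ang 1.6875232489743741
punch [ 0.4249 -0.01    0.012 ]
hex [ 0.4205 -0.1297  0.006 ]
bottle [0.6953 0.0817 0.05  ]
tape [ 0.5999 -0.1402  0.02  ]
press [ 0.7382 -0.2139  0.    ]
[[ 0.9707  0.2405 -0.0003]
 [ 0.2405 -0.9707  0.0019]
 [ 0.0001 -0.0019 -1.    ]]
```

Tray is nearly aligned with the channel: 8 mm off in bridge x, about 0.01 rad out. I'll yaw first so that tool x lies along bridge +y and tool y along bridge +x, then swing round on the robot's side.

```bash
python3 -m inch '[{"hand":5,"dp":[0,0,0],"yaw":-0.1815},{"hand":5,"dp":[0,0,0],"yaw":-0.1815},{"hand":5,"dp":[0,0,0],"yaw":-0.1815},{"hand":5,"dp":[0,0,0],"yaw":-0.1815},{"hand":5,"dp":[0,0,0],"yaw":-0.1815},{"hand":5,"dp":[0,0,0],"yaw":-0.1815},{"hand":5,"dp":[0,0,0],"yaw":-0.1815},{"hand":5,"dp":[0,0,0],"yaw":-0.1815},{"hand":5,"dp":[0,0,0],"yaw":0}]'
cat >> h.py <<'E'
def st():
    from plant import telemetry
    from scipy.spatial.transform import Rotation as Ro
    s=telemetry.read_state();M=Ro.from_quat(s["orientation"],scalar_first=True).as_matrix()
    d=s["tool_pos"][:2]-[.545,.017];a=.124;c,q=np.cos(a),np.sin(a)
    print("clk %.2f bridge x %.4f y %.4f z %.4f yawy %.4f w %.4f"%(s["clock"],c*d[0]+q*d[1],-q*d[0]+c*d[1],s["tool_pos"][2],np.arctan2(M[1,1],M[0,1]),s["width"]),"F",s["contact_force"].round(2),"j",s["joint_positions"].round(2))
E
python3 -c "from h import *;st()"
```

```text
clock: 1.23
tool_pos: [0.1381, -0.5578, 0.2308]
orientation: [-0.0, 0.663, 0.749, 0.0]
contact_force: [-0.8, -0.0, 0.1]
width: 0.05
gripper_force: 0.0
clk 1.23 bridge x -0.4748 y -0.5200 z 0.2308 yawy 0.1220 w 0.0500 F [-0.85 -0.02  0.1 ] j [-1.4   0.31  1.51 -0.    1.33 -1.52]
```

```bash
python3 -m inch '[{"hand":5,"dp":[4,3.9,0],"yaw":0},{"hand":5,"dp":[4,3.9,0],"yaw":0},{"hand":5,"dp":[4,3.9,0],"yaw":0},{"hand":5,"dp":[4,3.9,0],"yaw":0},{"hand":5,"dp":[4,3.9,0],"yaw":0},{"hand":5,"dp":[4.5,3,0],"yaw":0},{"hand":5,"dp":[4.5,3,0],"yaw":0},{"hand":5,"dp":[4.5,3,0],"yaw":0},{"hand":5,"dp":[4.5,3,0],"yaw":0},{"hand":5,"dp":[0,0,0],"yaw":0}]'
python3 -c "from h import *;st()"
```

```text
clock: 2.48
tool_pos: [0.4048, -0.1388, 0.2313]
orientation: [-0.0, 0.661, 0.75, 0.001]
contact_force: [-0.4, -1.1, 1.0]
width: 0.05
gripper_force: 0.0
clk 2.48 bridge x -0.1584 y -0.1373 z 0.2313 yawy 0.1267 w 0.0500 F [-0.4  -1.06  0.95] j [-0.43  0.1   1.79  0.    1.26 -0.56]
```

```bash
python3 -m inch '[{"hand":5,"dp":[5.35,1.57,0],"yaw":0},{"hand":5,"dp":[5.35,1.57,0],"yaw":0},{"hand":5,"dp":[5.35,1.57,0],"yaw":0},{"hand":5,"dp":[5.35,1.57,0],"yaw":0},{"hand":5,"dp":[5.35,1.57,0],"yaw":0},{"hand":5,"dp":[4.95,2.2,0],"yaw":0},{"hand":5,"dp":[4.95,2.2,0],"yaw":0},{"hand":5,"dp":[4.95,2.2,0],"yaw":0},{"hand":5,"dp":[4.95,2.2,0],"yaw":0},{"hand":5,"dp":[0,0,0],"yaw":0}]'
python3 -c "from h import *;st()"
```

```text
clock: 3.72
tool_pos: [0.5132, 0.3429, 0.2304]
orientation: [-0.0, 0.662, 0.75, 0.001]
contact_force: [-0.3, -1.1, -1.5]
width: 0.0503
gripper_force: 0.0
clk 3.73 bridge x 0.0087 y 0.3273 z 0.2304 yawy 0.1238 w 0.0503 F [-0.25 -1.08 -1.47] j [0.52 0.37 1.42 0.   1.36 0.4 ]
```

```bash
python3 -m inch '[{"hand":5,"dp":[0,0,5],"yaw":0},{"hand":5,"dp":[0,0,5],"yaw":0},{"hand":5,"dp":[0,0,5],"yaw":0},{"hand":5,"dp":[0,0,4],"yaw":0},{"hand":5,"dp":[0,0,2.4],"yaw":0},{"hand":5,"dp":[0,0,1],"yaw":0},{"hand":5,"dp":[0,0,0],"yaw":0}]'
python3 -c "
from h import *;st()
from plant import snapshot;import cv2
cv2.imwrite('pics/s1.png',snapshot('scene')[:,:,::-1])
cv2.imwrite('pics/t1.png',snapshot('top')[:,:,::-1])"
```

```text
clock: 4.6
tool_pos: [0.5115, 0.3392, 0.0071]
orientation: [-0.0, 0.663, 0.749, -0.001]
contact_force: [0.7, -0.1, -0.1]
width: 0.05
gripper_force: 0.0
clk 4.60 bridge x 0.0066 y 0.3238 z 0.0071 yawy 0.1222 w 0.0500 F [ 0.7  -0.09 -0.11] j [ 0.52  0.59  1.67 -0.    0.88  0.39]
```

View pics/s1.png

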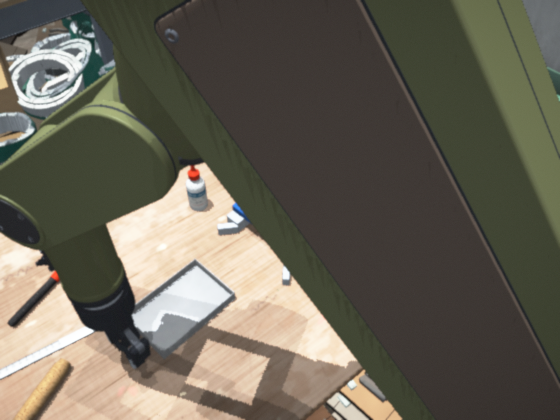

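The fingers are down just behind the tray's trailing end, around pixel (135,345), and clear of it. I'll push with a slight drift toward bridge -x.

```bash
python3 -m inch '[{"hand":5,"dp":[-1,0,0],"yaw":0},{"hand":5,"dp":[-0.8,0,0],"yaw":0},{"hand":5,"dp":[-0.8,0,0],"yaw":0},{"hand":5,"dp":[-1,-0.1,0],"yaw":0},{"hand":5,"dp":[-1,-0.1,0],"yaw":0},{"hand":5,"dp":[-1,-0.1,0],"yaw":0},{"hand":5,"dp":[-1,-0.1,0],"yaw":0},{"hand":5,"dp":[-1,-0.1,0],"yaw":0},{"hand":5,"dp":[-1,-0.1,0],"yaw":0},{"hand":5,"dp":[0,0,0],"yaw":0}]'
python3 -c "
from h import *;st()
from plant import snapshot;import cv2
cv2.imwrite('pics/t2.png',snapshot('top')[:,:,::-1])
im=cv2.imread('pics/t2.png')[170:310,130:345]
cv2.imwrite('pics/c2.png',cv2.resize(im,None,fx=3.7,fy=3.7,interpolation=cv2.INTER_CUBIC))"
```

```text
clock: 5.95
tool_pos: [0.5153, 0.2527, 0.0069]
orientation: [-0.0, 0.662, 0.749, -0.001]
contact_force: [-0.3, 0.3, 0.4]
width: 0.0501
gripper_force: 0.0
clk 5.95 bridge x -0.0003 y 0.2376 z 0.0069 yawy 0.1233 w 0.0501 F [-0.34  0.26  0.43] j [ 0.38  0.56  1.76 -0.    0.83  0.26]
```

View pics/c2.png

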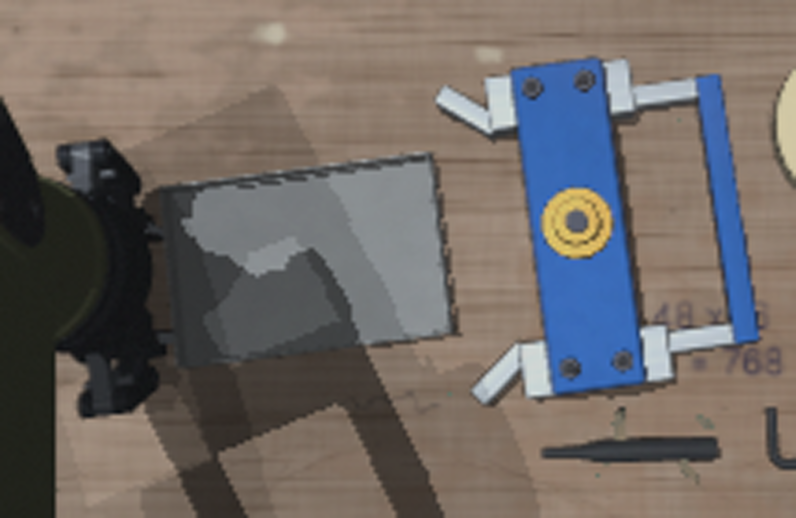

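The tray is sliding straight: its leading corners are at (432,153) and (457,333) in the crop.

```bash
cat >> h.py <<'E'
def br(pts,z,k=3.7,o=(130,170),c=(.545,.017),a=.124):
    out=[]
    for u,v in pts:
        d=ray("top",o[0]+u/k,o[1]+v/k,z)[:2]-np.array(c)
        out.append((np.cos(a)*d[0]+np.sin(a)*d[1],-np.sin(a)*d[0]+np.cos(a)*d[1]))
    return np.array(out).round(4)
E
python3 -c "
from h import *
c=br([(432,153),(457,333)],.02);print(c,c.mean(0),(c[0]-c[1])[1]/.1)
print('throat guide inner ends',br([(490,132),(520,343)],.02),'stop',br([(696,77),(734,343)],.018))"
```

```text
[[ 0.051   0.0738]
 [-0.0481  0.0718]] [0.00145 0.0728 ] 0.020000000000000018
throat guide inner ends [[ 0.0584  0.0409]
 [-0.0577  0.0387]] stop [[ 0.0742 -0.0751]
 [-0.0723 -0.0755]]
```

```bash
python3 -m inch '[{"hand":5,"dp":[-1,-0.02,0],"yaw":0},{"hand":5,"dp":[-1.3,-0.02,0],"yaw":0},{"hand":5,"dp":[-1.3,-0.02,0],"yaw":0},{"hand":5,"dp":[-1.3,-0.02,0],"yaw":0},{"hand":5,"dp":[-1.3,-0.02,0],"yaw":0},{"hand":5,"dp":[-1.3,0,0],"yaw":0},{"hand":5,"dp":[-1.3,0,0],"yaw":0},{"hand":5,"dp":[-1.3,0,0],"yaw":0},{"hand":5,"dp":[-1.3,0,0],"yaw":0},{"hand":5,"dp":[-1,0,0],"yaw":0}]'
python3 -c "
from h import *;st()"
```

```text
clock: 7.25
tool_pos: [0.5306, 0.1303, 0.0074]
orientation: [0.0, 0.662, 0.749, 0.0]
contact_force: [-0.6, 1.3, -0.4]
width: 0.05
gripper_force: 0.5
clk 7.25 bridge x -0.0002 y 0.1142 z 0.0074 yawy 0.1237 w 0.0500 F [-0.61  1.31 -0.36] j [0.16 0.53 1.82 0.   0.79 0.04]
```

```bash
python3 -m inch '[{"hand":5,"dp":[-0.5,0,0],"yaw":0},{"hand":5,"dp":[-0.5,0,0],"yaw":0},{"hand":5,"dp":[-0.5,0,0],"yaw":0},{"hand":5,"dp":[-0.4,0,0],"yaw":0},{"hand":5,"dp":[-0.2,0,0],"yaw":0},{"hand":5,"dp":[-0.1,0,0],"yaw":0},{"hand":5,"dp":[-0.1,0,0],"yaw":0},{"hand":5,"dp":[0,0,0],"yaw":0}]'
python3 -c "
from h import *;st()
from plant import snapshot;import cv2
cv2.imwrite('pics/t3.png',snapshot('top')[:,:,::-1])
im=cv2.imread('pics/t3.png')[170:310,130:345]
cv2.imwrite('pics/c3.png',cv2.resize(im,None,fx=3.7,fy=3.7,interpolation=cv2.INTER_CUBIC))"
```

```text
clock: 8.25
tool_pos: [0.5333, 0.1083, 0.0073]
orientation: [0.0, 0.662, 0.75, -0.0]
contact_force: [-1.0, 1.6, 0.1]
width: 0.0502
gripper_force: 0.4
clk 8.25 bridge x -0.0003 y 0.0921 z 0.0073 yawy 0.1242 w 0.0502 F [-0.95  1.59  0.09] j [ 0.12  0.53  1.83 -0.    0.78 -0.  ]
```

View pics/c3.png

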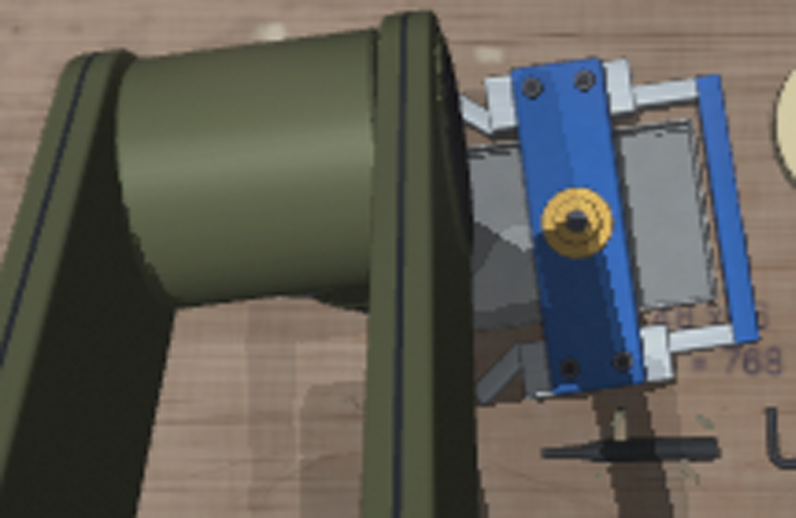

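The tray is under the bar. Its leading edge runs from (692,122) to (715,303) and the stop face lies about 11 crop pixels (~6 mm) further on, so I'll creep on until the force rises.

```bash
python3 -m inch '[{"hand":5,"dp":[-0.1,0,0],"yaw":0},{"hand":5,"dp":[-0.1,0,0],"yaw":0},{"hand":5,"dp":[-0.1,0,0],"yaw":0},{"hand":5,"dp":[-0.1,0,0],"yaw":0},{"hand":5,"dp":[0,0,0],"yaw":0}]'; python3 -c "from h import *;st()"
```

```text
clock: 8.93
tool_pos: [0.5339, 0.1042, 0.0073]
orientation: [0.0, 0.662, 0.75, -0.0]
contact_force: [0.0, 1.5, 0.6]
width: 0.0501
gripper_force: 0.5
clk 8.93 bridge x -0.0003 y 0.0879 z 0.0073 yawy 0.1239 w 0.0501 F [0.02 1.48 0.61] j [ 0.12  0.53  1.83 -0.    0.78 -0.01]
```

```bash
for i in 1; do python3 -m inch '[{"hand":5,"dp":[-0.1,0,0],"yaw":0},{"hand":5,"dp":[0,0,0],"yaw":0}]'; python3 -m inch '[{"hand":5,"dp":[-0.1,0,0],"yaw":0},{"hand":5,"dp":[0,0,0],"yaw":0}]';python3 -m inch '[{"hand":5,"dp":[-0.1,0,0],"yaw":0},{"hand":5,"dp":[0,0,0],"yaw":0}]'; done | grep force; python3 -c "from h import *;st()"
```

```text
contact_force: [-1.2, 3.2, 1.2]
gripper_force: 1.6
contact_force: [-0.9, 7.4, 1.1]
gripper_force: 3.5
contact_force: [-2.0, 10.4, 1.9]
gripper_force: 5.2
clk 9.68 bridge x -0.0007 y 0.0871 z 0.0073 yawy 0.1233 w 0.0499 F [-1.95 10.37  1.94] j [ 0.11  0.53  1.83  0.    0.78 -0.01]
```

The force has risen to 10 N with no further motion, so the tray is seated. I'll back off, lift and look.

```bash
python3 -m inch '[{"hand":5,"dp":[0.4,0,0],"yaw":0},{"hand":5,"dp":[1,0,0],"yaw":0},{"hand":5,"dp":[3,0,0],"yaw":0},{"hand":5,"dp":[4,0,0],"yaw":0},{"hand":5,"dp":[4,0,-3],"yaw":0},{"hand":5,"dp":[4,0,-4],"yaw":0},{"hand":5,"dp":[4,0,-4],"yaw":0},{"hand":5,"dp":[5,0,0],"yaw":0},{"hand":5,"dp":[5,0,0],"yaw":0},{"hand":5,"dp":[0,0,0],"yaw":0}]'
python3 -c "
from h import *;st()
from plant import snapshot;import cv2
cv2.imwrite('pics/t4.png',snapshot('top')[:,:,::-1])
im=cv2.imread('pics/t4.png')[170:310,180:395]
cv2.imwrite('pics/c4.png',cv2.resize(im,None,fx=3.7,fy=3.7,interpolation=cv2.INTER_CUBIC))"
```

```text
clock: 10.92
tool_pos: [0.4961, 0.4069, 0.1174]
orientation: [0.0, 0.66, 0.751, 0.001]
contact_force: [0.8, -0.7, -0.2]
width: 0.0503
gripper_force: 0.0
clk 10.93 bridge x -0.0003 y 0.3929 z 0.1174 yawy 0.1281 w 0.0503 F [ 0.78 -0.68 -0.25] j [0.62 0.49 1.51 0.   1.14 0.49]
```

View pics/c4.png

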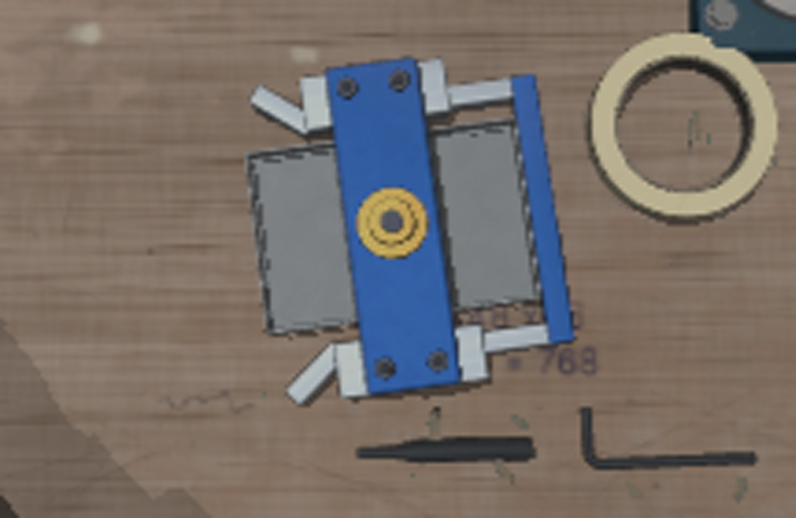

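The tray sits against the stop bar (its leading edge runs from (517,122) to (541,303), touching the face) and is square and centred. The bystanders are where they were. The arm is clear, so I'm handing in.

```bash
python3 -c "from plant import robot;print(robot.close_job())"
```

```text
the job is handed in; nothing more can be done
None
```

The tray is pushed home, square against the stop bar under the bridge; the arm is clear, the bystanders look undisturbed, and the job was handed in at about 11 s (no verdict was returned).

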